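# Tip the aluminium cradle block over the fence

## Task

Three grooved cradle blocks stand on end in front of the steel fence of the green-faced bench board. Ready the bright aluminium one for a clarinet joint: push it near its top so that it tips over the fence edge and lies flat on the board with its groove facing up, square to the fence and with its foot end still at the fence. Do not lift it off the table to do so, and leave the beech and the black blocks standing where they are.

Things in the scene. Friction and masses are not known exactly. Their poses are not given: they have to be found in the camera images.
- alu_centre (a point): Centre of the bare aluminium cradle block, 0.7 kg, 110 mm long (its z), 44 mm (x) by 56 mm (y). It stands on end on the table, centre 55 mm up. Its x axis points to the fence, whose front is 3 to 9 mm from its +x face, square within 5 degrees. A dark-lined groove 20 mm wide, 9 mm deep runs the whole length of its -x face, away from the board, between two 18 mm wide flats.
- board: Fixed green-topped bench board, 190 mm (its x) by 360 mm (y), 12 mm thick, flat on the table; origin at the centre of its underside. The fence is the dark steel strip, flush with the top, along its -x edge (95 mm from the origin, nearest the robot). Its x axis points from the fence across the board, y along the fence. Two small loose corks stand at its back, over 145 mm behind the fence.
- beech_centre (a point): Centre of a block of the same shape and size in brown beech wood, standing the same way in the same row. The three blocks stand about 110 mm apart along the fence, in any order. To be left alone.
- black_centre (a point): Centre of a block of the same shape and size in black plastic, standing in the same row. To be left alone.
Things that resemble listed ones, but are neither listed nor needed, are in the scene too. Leave any purple look-alike of the part that bears alu_centre alone.

How it is judged:
By the outcome, as a careful person would: the job done as asked, in the order asked, and still so for the second after the job is handed in, with the robot touching nothing.
It also fails if it takes over 29 s, if anything falls off the work surface, if the arm or the gripper's body presses on something with over 40 N, if the wrist force passes 120 N, or if a joint passes its speed limit or range.

## Robot

A 6-joint arm with a two-finger parallel gripper is mounted at the origin on the work surface. World frame = base frame: x ahead of the robot, y to its left, z up, the work surface at z = 0. Lengths are in mm, angles in rad, forces in N, time in s.
With the tool pointing down it reaches from about 350 to 975 mm from the base axis. Payload 7.1 kg.
Tool frame: the origin (TCP) lies on the front face of the gripper's body, between the roots of the fingers; the fingertips stand 80 mm ahead of it and the grasp point (between the pads) lies 61 mm ahead of it; z points along the fingers, y is the line along which they close (so a half turn about z gives the same grasp; the last joint's range is limited). The gripper opens to 88 mm and grips with 3 to 60 N. Pads are 20 mm wide; open, the fingers measure 115 mm over their backs; the gripper's body (75 mm by 178 mm) begins 61 mm behind the grasp point.
Start: joints at [-1.205, 0.423, 1.63, -0, 1.089, -0.019], TCP at [234.625, -579.273, 302.675] pointing down, gripper open.
Joint ranges: [-3, 3], [-0.9, 2.11], [0.09, 2.58], [-1.31, 4.45], [0.11, 2.69], [-2.54, 2.54]. Speed limits (rad/s): [2.39, 2.39, 3.01, 3.14, 3.14, 3.14].

## Interface

Orientations are given as a rotation vector (axis times angle).
In Python, from workcell import readout, vision, close_job gives the robot as it stands.
- The arm moves only by the tool servo_tool, never from a script. Its argument "plan" is a list that holds one entry, the list of rows, each a list of 7 numbers: the gripper command: -1 is fully open, 1 is shut, values between are in proportion, then the shift along the world's x, y, z in units of 40 mm (1.0 is 40 mm), then the turn, a rotation vector about the world's x, y, z in units of 5 degrees (1.0 is 5 degrees). A call has 1 to 5 rows; each row shifts and turns the commanded pose from where the row before left it; what a row does not reach is not made up. A row lasts 1/12 s, in which the tool goes at most 41.7 mm and 7.16 degrees, less where a joint would pass 70% of its speed; a pose out of reach is approached as far as the arm can. A call is refused whole if a number of a shift passes 1 or a number of a turn 1, either way. A call with a gripper value outside its range is refused whole. The fingers move at their own pace and stop on an object; the grip force is fixed at half the most. Time passes only in rows, so rows that do not move let the fingers close. It gives the time, the measured TCP pose, the force, the opening and the grip force at its end, in the units of the state.
- readout.get_obs(): the state, without advancing time (a new reading comes with each control period).
- vision.get_image(name): name is "scene" or "top" or "wrist"; returns the picture (384x512x3 uint8, red, green, blue); there is no depth.
- vision.camera_params(name): a dict with "fx", "fy", "cx", "cy" (pixels), "rvec" (rotation vector, rad) and "tvec" (3), from world to camera coordinates, as OpenCV has them; the wrist camera has in their place "hand_eye" (4x4, takes a point from camera to tool coordinates, whose origin is the TCP and whose axes are the flange's). Camera axes: x right, y down, z forward; pixel columns grow to the right and rows downward; lengths in mm; the calibration is good to about 2 mm. A picture is of the moment at which its call begins: read the wrist's pose just before it. camera_params takes no time and is no camera call.
- close_job(): hands the job in; it is judged then, once.
The state is a dict: "t": time; "qpos": joint angles; "qvel": joint speeds; "joint_torque": joint torques, N m; "ee_pos": TCP position; "orientation": TCP orientation; "ft_force": force on the tool from outside, world axes, zero at the start; "moment": the same for the moment, N m; "width": finger opening in mm; "grasp_force": force on a finger pad.
Only numpy, scipy, OpenCV 4.12 (cv2) and the standard library are available. Lean on these libraries where they do the work, as an engineer would, in place of code of your own. Each camera call takes 0.05 s, during which the arm holds its last target. There are 200 camera calls.

## Working session

There is one attempt and no reset: what is moved stays moved. The work goes in short steps, Python scripts to look and compute and a tool call to move; the robot and the scene stay as the last step left them, time stands still between calls to the robot, and variables do not carry over. Pictures are saved under pics/ and viewed, at most 10 in all, crops included, and the job is handed in when it is done.

Besides the shell and the picture viewer there is one more tool, called as name(argument=value, ...), one argument or row to a line, values as JSON. servo_tool: Moves the arm, as the interface text tells. Its arguments: {"type":"object","properties":{"plan":{"type":"array"}},"required":["plan"]}

```bash
mkdir -p pics; python3 - <<'E'
from workcell import readout, vision
import cv2
for n in("scene","top"):
    im=vision.get_image(n); cv2.imwrite(f"pics/{n}0.png",im[...,::-1]); p=vision.camera_params(n); print(n,p)
o=readout.get_obs();print(o)
E
```

```text
scene {'fx': 351.097440429611, 'fy': 351.097440429611, 'cx': 252.52922924374445, 'cy': 190.7998916153359, 'rvec': array([ 2.12981414,  1.3672066 , -0.4997675 ]), 'tvec': array([-238.4161506 , -343.39020208, 1016.08950184])}
top {'fx': 473.2885732715252, 'fy': 473.2885732715252, 'cx': 255.29683830127928, 'cy': 191.21536260609867, 'rvec': array([ 2.16760478, -2.11860668,  0.08483653]), 'tvec': array([ 28.23131847, 558.64432224, 781.23318253])}
{'t': 0.1, 'qpos': array([-1.20502088e+00,  4.23725045e-01,  1.63061109e+00,  1.09388249e-05,
        1.08860045e+00, -1.89899025e-02]), 'qvel': array([-0.00052892, -0.0019913 , -0.0008855 ,  0.00015386, -0.00122837,
        0.00152503]), 'joint_torque': array([ 6.28828548e-04, -5.45609629e+01, -2.74325734e+01,  6.45099347e-02,
        1.87724578e-02, -3.65429867e-05]), 'ee_pos': array([ 234.47930016, -578.92312737,  302.00492245]), 'orientation': array([-3.08233536e+00, -6.00405462e-01,  3.49069762e-04]), 'ft_force': array([0.24259763, 0.17008941, 0.33043851]), 'moment': array([ 0.04349848,  0.02379579, -0.0566341 ]), 'grasp_force': 0.0, 'width': 87.53789281817969}
```

View pics/scene0.png

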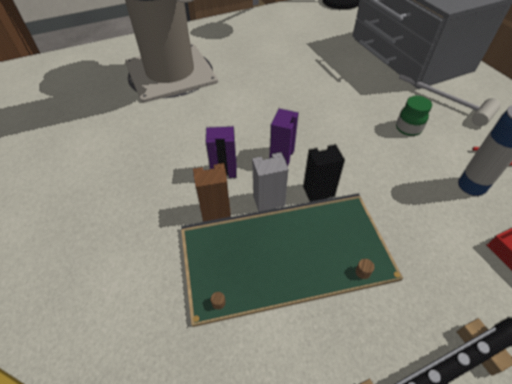

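View pics/top0.png

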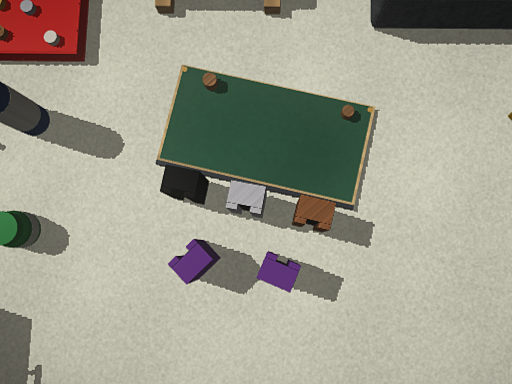

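The aluminium block is the middle one: about (246,197) in the top view, with black at (185,184), beech at (315,211) and the purple look-alikes at (194,261) and (279,271). The board corners are at about (183,67), (373,107), (355,206) and (158,163).

```bash
cat >h.py <<'E'
import numpy as np, cv2
from workcell import vision
def ray(n,uv,z):
    p=vision.camera_params(n);R=cv2.Rodrigues(p["rvec"])[0];t=p["tvec"]
    d=R.T@np.array([(uv[0]-p["cx"])/p["fx"],(uv[1]-p["cy"])/p["fy"],1]);c=-R.T@t
    return c+d*(z-c[2])/d[2]
E
python3 - <<'E'
from h import *
for uv in[(183,67),(373,107),(355,206),(158,163)]:print(uv,ray("top",uv,12).round(1))
for uv in[(246,197),(185,184),(315,211),(194,261),(279,271)]:print(uv,ray("top",uv,110).round(1))
im=cv2.imread("pics/top0.png")[150:240,150:290]
cv2.imwrite("pics/crop.png",cv2.resize(im,None,fx=5.5,fy=5.5,interpolation=cv2.INTER_CUBIC))
E
```

```text
(183, 67) [786.9 180.2  12. ]
(373, 107) [ 716.3 -164.9   12. ]
(355, 206) [ 538. -133.   12.]
(158, 163) [607.6 217.6  12. ]
(246, 197) [539.5  52.2 110. ]
(185, 184) [558.  148.6 110. ]
(315, 211) [520.1 -55.  110. ]
(194, 261) [438.9 129.6 110. ]
(279, 271) [427.2  -1.2 110. ]
```

View pics/crop.png

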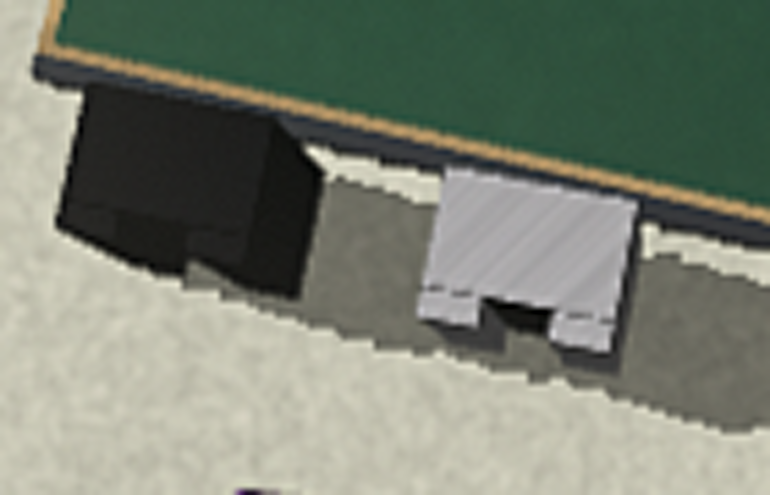

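Crop: the aluminium top corners are at about (445,168), (638,202), (610,352) and (418,320), with the groove facing the robot. The fence edge runs from (35,80) to (770,240).

```bash
python3 - <<'E'
from h import *
f=lambda u,v:(u/5.5+150-.4,v/5.5+150-.4)
P=np.array([ray("top",f(*c),110)[:2] for c in[(445,168),(638,202),(610,352),(418,320)]])
print(P.round(1),P.mean(0),np.linalg.norm(P-np.roll(P,-1,0),axis=1))
print("block x-dir deg",[np.degrees(np.arctan2(*(a)[::-1])) for a in(P[0]-P[3],P[1]-P[2])],"y-edge-90",[np.degrees(np.arctan2(*(a)[::-1]))-90 for a in(P[0]-P[1],P[3]-P[2])])
a,b=ray("top",f(35,80),12),ray("top",f(770,243),12)
n=(a-b)[:2];print("fence",a,b,np.degrees(np.arctan2(n[1],n[0]))-90)
c=np.array([[786.9,180.2],[716.3,-164.9],[538,-133],[607.6,217.6]])
for d in(c[0]-c[1],c[3]-c[2]):print(np.linalg.norm(d),np.degrees(np.arctan2(d[1],d[0]))-90)
E
```

```text
[[565.5  77.2]
 [556.9  22.1]
 [514.2  29. ]
 [522.   83.5]] [539.63450216  52.97174145] [55.79610185 43.28508908 55.05990157 43.97863172]
block x-dir deg [np.float64(-8.236691911416624), np.float64(-9.206262130281486)] y-edge-90 [np.float64(-8.903593165514721), np.float64(-8.18433978795602)]
fence [605.50007298 221.17800101  12.        ] [557.052396   -18.70364869  12.        ] -11.418142738454392
352.2475975787486 -11.561941682455739
357.44163159878286 -11.228198179230574
```

servo_tool(
  plan=[
    [[0.45,0.36,0.89,0,0,0,-0.37],[0.45,0.36,0.89,0,0,0,-0.37],[0.45,0.36,0.89,0,0,0,-0.37],[0.45,0.36,0.89,0,0,0,-0.37],[0.45,0.36,0.89,0,0,0,-0.37]],
  ],
)

```text
t: 0.52
ee_pos: [306.7, -399.5, 302.3]
orientation: [-3.122, -0.347, 0.0]
ft_force: [0.2, -0.3, -0.0]
width: 58.0
grasp_force: 0.0
```

servo_tool(
  plan=[
    [[0.45,0.36,0.89,0,0,0,-0.37],[0.45,0.36,0.89,0,0,0,-0.37],[0.45,0.36,0.89,0,0,0,-0.37],[0.45,0.36,0.89,0,0,0,-0.37],[0.45,0.36,0.89,0,0,0,-0.37]],
  ],
)

```text
t: 0.93
ee_pos: [378.7, -221.5, 302.6]
orientation: [-3.14, -0.094, 0.0]
ft_force: [-0.3, 0.1, 0.2]
width: 25.7
grasp_force: 0.0
```

servo_tool(
  plan=[
    [[0.45,0.36,0.89,0,0,0,-0.37],[0.45,0.36,0.89,0,0,0,-0.37],[0.45,0.36,0.89,0,0,0,-0.37],[0.45,0.36,0.89,0,0,0,-0.37],[0.45,0.36,0.89,0,0,0,-0.37]],
  ],
)

```text
t: 1.35
ee_pos: [450.8, -43.3, 302.6]
orientation: [3.138, -0.159, -0.0]
ft_force: [1.3, -0.4, -0.6]
width: 24.1
grasp_force: 0.0
```

servo_tool(
  plan=[
    [[0.45,0.36,0.89,0,0,0,-0.37],[0.45,0.36,0.89,0,0,0,-0.37],[0.45,0.36,0.89,0,0,0,-0.37],[0.45,0,0,0,0,0,0],[0.45,0,0,0,0,0,0]],
  ],
)

```text
t: 1.77
ee_pos: [494.0, 63.2, 302.3]
orientation: [3.127, -0.302, -0.001]
ft_force: [-0.1, -0.3, 0.2]
width: 24.0
grasp_force: 0.0
```

servo_tool(
  plan=[
    [[0.45,0,0,-0.65,0,0,0],[0.45,0,0,-0.65,0,0,0],[0.45,0,0,-0.65,0,0,0],[0.45,0,0,-0.65,0,0,0],[0.45,0,0,-0.65,0,0,0]],
  ],
)

```text
t: 2.18
ee_pos: [493.1, 60.1, 171.6]
orientation: [3.126, -0.31, -0.001]
ft_force: [-0.1, 0.4, 0.6]
width: 24.1
grasp_force: 0.0
```

```bash
python3 - <<'E'
from workcell import vision
import cv2, numpy as np
a=vision.get_image("scene")[90:240,160:360,::-1];b=vision.get_image("wrist")[...,::-1]
a=cv2.resize(a,(400,300));b=cv2.resize(b,(400,300))
cv2.imwrite("pics/pre.png",np.hstack([a,b]))
E
```

```text
(no output)
```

View pics/pre.png

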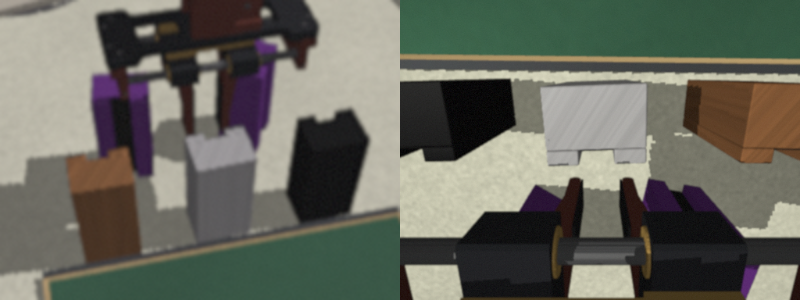

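servo_tool(
  plan=[
    [[0.3,0.1,0.03,0,0,0,0],[0.3,0.1,-0.02,0,0,0,0],[0.3,0.1,-0.02,0,0,0,0],[0.3,0.1,-0.02,0,0,0,0],[0.3,0.1,-0.02,0,0,0,0]],
  ],
)

```text
t: 2.7
ee_pos: [514.7, 59.4, 173.9]
orientation: [-3.126, 0.308, -0.003]
ft_force: [-0.5, 0.5, 1.1]
width: 30.9
grasp_force: 0.7
```

servo_tool(
  plan=[
    [[0.3,0.1,-0.02,0,0,0,0],[0.3,0.1,-0.02,0,0,0,0],[0.3,0.1,-0.02,0,0,0,0],[0.3,0.1,-0.02,0,0,0,0],[0.3,0,0,0,0,0,0]],
  ],
)

```text
t: 3.12
ee_pos: [530.9, 56.2, 172.8]
orientation: [-3.126, 0.308, -0.002]
ft_force: [-0.1, -0.2, 0.2]
width: 30.4
grasp_force: 0.0
```

```bash
python3 - <<'E'
from workcell import vision
import cv2, numpy as np
a=vision.get_image("scene")[90:240,160:360,::-1];b=vision.get_image("wrist")[...,::-1]
a=cv2.resize(a,(400,300));b=cv2.resize(b,(400,300))
cv2.imwrite("pics/push1.png",np.hstack([a,b]))
E
```

```text
(no output)
```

View pics/push1.png

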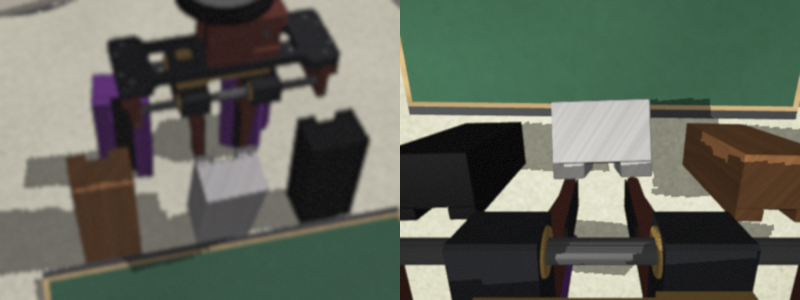

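The block is beginning to tip, with both fingers on its flats.

servo_tool(
  plan=[
    [[0.3,0.08,-0.016,0,0,0,0],[0.3,0.08,-0.016,0,0,0,0],[0.3,0.08,-0.016,0,0,0,0],[0.3,0.08,-0.016,0,0,0,0],[0.3,0.08,-0.016,0,0,0,0]],
  ],
)

```text
t: 3.63
ee_pos: [546.3, 53.1, 172.7]
orientation: [-3.126, 0.308, -0.0]
ft_force: [0.6, -1.1, 0.1]
width: 30.9
grasp_force: 0.0
```

servo_tool(
  plan=[
    [[0.3,0.08,-0.016,0,0,0,0],[0.3,0.08,-0.016,0,0,0,0],[0.3,0.08,-0.016,0,0,0,0],[0.3,0,0,0,0,0,0],[0.3,0,0,0,0,0,0]],
  ],
)

```text
t: 4.05
ee_pos: [555.5, 51.1, 172.6]
orientation: [3.126, -0.308, -0.0]
ft_force: [0.0, -0.8, 0.8]
width: 30.7
grasp_force: 0.0
```

```bash
python3 - <<'E'
from workcell import vision
import cv2, numpy as np
a=vision.get_image("scene")[90:240,160:360,::-1];b=vision.get_image("wrist")[...,::-1]
a=cv2.resize(a,(400,300));b=cv2.resize(b,(400,300))
cv2.imwrite("pics/push2.png",np.hstack([a,b]))
E
```

```text
(no output)
```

View pics/push2.png

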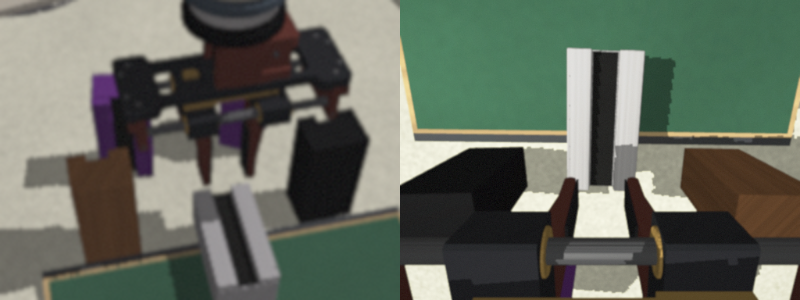

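It has fallen groove up, but the foot appears to overhang the fence. I'll raise the arm and measure from the top camera.

servo_tool(
  plan=[
    [[0.3,-0.3,0.06,0.8,0,0,0],[0.3,-0.4,0.08,0.8,0,0,0],[0.3,-0.8,0.1,0.4,0,0,0],[0.3,-0.9,0.1,0,0,0,0],[0.3,-0.9,0.1,0,0,0,0]],
  ],
)

```text
t: 4.57
ee_pos: [422.6, 68.9, 253.7]
orientation: [-3.126, 0.308, -0.004]
ft_force: [-0.1, 0.9, 0.0]
width: 30.3
grasp_force: 0.0
```

```bash
python3 - <<'E'
from workcell import vision
import cv2, numpy as np
a=vision.get_image("top");cv2.imwrite("pics/top2full.png",a[...,::-1]);a=a[100:240,150:370,::-1]
s=vision.get_image("scene")[140:330,160:420,::-1]
a=cv2.resize(a,None,fx=3.5,fy=3.5,interpolation=cv2.INTER_CUBIC)
cv2.imwrite("pics/top2.png",a);cv2.imwrite("pics/s2.png",cv2.resize(s,None,fx=3,fy=3))
E
```

```text
(no output)
```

View pics/top2.png

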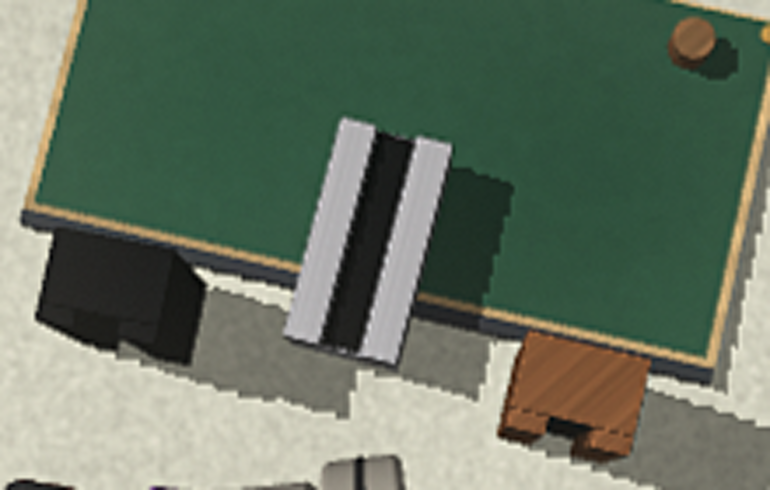

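View pics/s2.png

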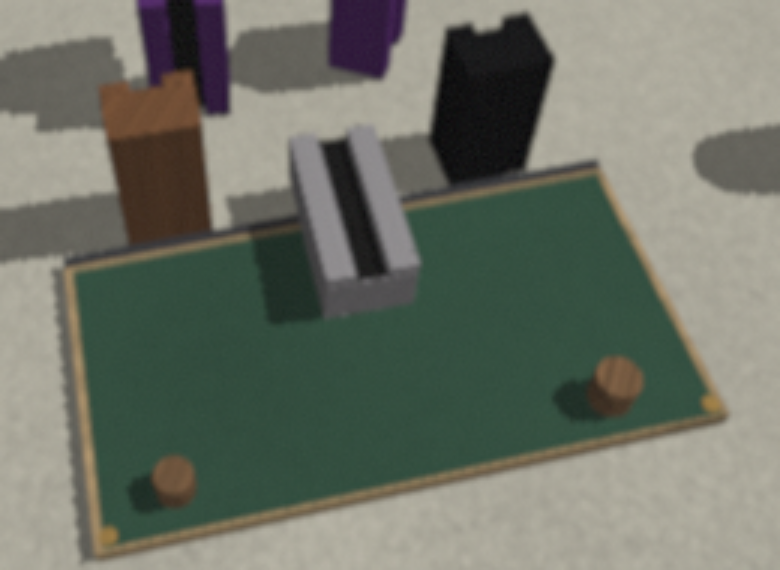

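```bash
python3 - <<'E'
from h import *
f=lambda u,v:(u/3.5+150-.4,v/3.5+100-.4)
P=np.array([ray("top",f(*c),56)[:2] for c in[(342,118),(452,144),(394,367),(284,337)]])
print(P.round(1),np.linalg.norm(P-np.roll(P,-1,0),axis=1))
print([np.degrees(np.arctan2(*(a)[::-1])) for a in(P[0]-P[3],P[1]-P[2])])
a,b=ray("top",f(24,222),12)[:2],ray("top",f(710,382),12)[:2]
y=(a-b)/np.linalg.norm(a-b);x=np.array([y[1],-y[0]])
print("board yaw",np.degrees(np.arctan2(x[1],x[0])))
print("rel fence front",[((p-b)@x).round(1) for p in P])
E
```

```text
[[653.9  56.1]
 [641.9   2.6]
 [533.2  28.1]
 [546.5  81. ]] [ 54.87718713 111.6603257   54.57657143 110.27284813]
[np.float64(-13.04351578078052), np.float64(-13.201280484427617)]
board yaw -12.046469184558108
rel fence front [np.float64(79.6), np.float64(79.1), np.float64(-32.5), np.float64(-30.6)]
```

The foot end overhangs the fence by about 31 mm. I'll slide the block in by pushing low on the foot end, keeping the gripper body above the neighbouring blocks.

servo_tool(
  plan=[
    [[0.3,0.5,-0.06,0,0,0,0],[0.3,0.7,-0.06,0,0,0,0],[0.3,0.7,-0.06,0,0,0,0],[0.3,0.4,-0.06,0,0,0,0],[0.3,0,0,0,0,0,0]],
  ],
)

```text
t: 5.08
ee_pos: [519.2, 58.9, 253.0]
orientation: [-3.126, 0.309, -0.006]
ft_force: [-0.4, 0.2, -0.3]
width: 30.8
grasp_force: 0.0
```

servo_tool(
  plan=[
    [[0.3,-0.15,0.03,-0.6,0,0,0],[0.3,0,0,-0.7,0,0,0],[0.3,0,0,-0.7,0,0,0],[0.3,0,0,-0.7,0,0,0],[0.3,0,0,-0.55,0,0,0]],
  ],
)

```text
t: 5.5
ee_pos: [508.2, 60.4, 120.8]
orientation: [3.126, -0.308, -0.003]
ft_force: [-0.2, 0.2, -0.2]
width: 30.4
grasp_force: 0.0
```

servo_tool(
  plan=[
    [[0.3,0.15,-0.03,0,0,0,0],[0.3,0.15,-0.03,0,0,0,0],[0.3,0.1,-0.02,0,0,0,0],[0.3,0.1,-0.02,0,0,0,0],[0.3,0,0,0,0,0,0]],
  ],
)

```text
t: 5.92
ee_pos: [530.9, 56.3, 124.1]
orientation: [-3.126, 0.308, -0.004]
ft_force: [0.7, 0.2, 1.0]
width: 30.8
grasp_force: 0.0
```

```bash
python3 - <<'E'
from workcell import vision
import cv2, numpy as np
a=vision.get_image("scene")[90:240,160:360,::-1];b=vision.get_image("wrist")[...,::-1]
a=cv2.resize(a,(400,300));b=cv2.resize(b,(400,300))
cv2.imwrite("pics/push3.png",np.hstack([a,b]))
E
```

```text
(no output)
```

View pics/push3.png

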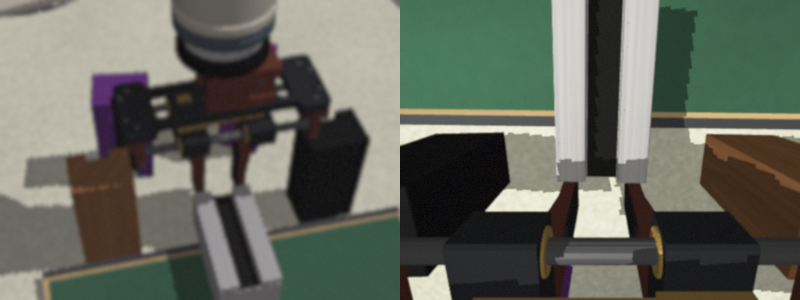

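servo_tool(
  plan=[
    [[0.3,0.1,-0.02,0,0,0,0],[0.3,0.1,-0.02,0,0,0,0],[0.3,0.1,-0.02,0,0,0,0],[0.3,0.1,-0.02,0,0,0,0],[0.3,0.1,-0.02,0,0,0,0]],
  ],
)

```text
t: 6.43
ee_pos: [548.7, 52.5, 122.8]
orientation: [3.126, -0.308, -0.004]
ft_force: [-5.9, 1.2, 4.1]
width: 30.8
grasp_force: 2.7
```

servo_tool(
  plan=[
    [[0.3,0.08,-0.016,0,0,0,0],[0.3,0.06,-0.012,0,0,0,0],[0.3,0.03,0,0,0,0,0],[0.3,0,0,0,0,0,0],[0.3,-0.1,0.02,0,0,0,0]],
  ],
)

```text
t: 6.85
ee_pos: [553.4, 52.0, 122.9]
orientation: [-3.126, 0.308, -0.004]
ft_force: [0.4, -0.2, -0.0]
width: 30.7
grasp_force: 0.0
```

servo_tool(
  plan=[
    [[0.3,-0.3,0.06,0.6,0,0,0],[0.3,-0.3,0.06,0.8,0,0,0],[0.3,-0.6,0.1,0.8,0,0,0],[0.3,-0.9,0.1,0.2,0,0,0],[0.3,-0.9,0.1,0,0,0,0]],
  ],
)

```text
t: 7.27
ee_pos: [433.6, 69.2, 221.3]
orientation: [-3.125, 0.308, -0.013]
ft_force: [0.1, 0.3, -0.2]
width: 31.0
grasp_force: 0.0
```

```bash
python3 - <<'E'
from workcell import vision
import cv2, numpy as np
a=vision.get_image("top")[100:240,150:370,::-1]
a=cv2.resize(a,None,fx=3.5,fy=3.5,interpolation=cv2.INTER_CUBIC)
cv2.imwrite("pics/top3.png",a)
E
```

```text
(no output)
```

View pics/top3.png

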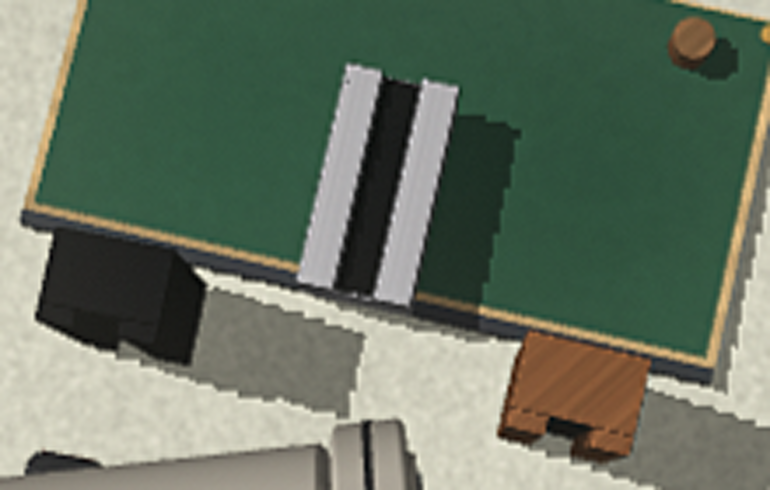

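```bash
python3 - <<'E'
from h import *
f=lambda u,v:(u/3.5+150-.4,v/3.5+100-.4)
P=np.array([ray("top",f(*c),56)[:2] for c in[(347,65),(460,88),(409,305),(298,280)]])
print([np.degrees(np.arctan2(*(a)[::-1])) for a in(P[0]-P[3],P[1]-P[2])],np.linalg.norm(P-np.roll(P,-1,0),axis=1))
a,b=ray("top",f(24,222),12)[:2],ray("top",f(710,382),12)[:2]
y=(a-b)/np.linalg.norm(a-b);x=np.array([y[1],-y[0]])
print("rel fence front",[((p-b)@x).round(1) for p in P])
E
```

```text
[np.float64(-11.048799678660593), np.float64(-11.852747883406794)] [ 56.1845828  108.89228849  54.65923657 108.18339423]
rel fence front [np.float64(105.8), np.float64(106.9), np.float64(-2.0), np.float64(-2.4)]
```

```bash
python3 -c "
from workcell import close_job
print(close_job())"
```

```text
the job is handed in; nothing more can be done
None
```

The aluminium block lies flat on the board with its groove up, square to the fence within about 1°; its foot end overhung by about 31 mm after tipping, so I slid it in to about 2 mm from the fence front, left the beech and black blocks standing, and handed the job in after about 7.3 s.

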